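# Set out the press rebuild kit on the grid mat

## Task

Set out the kit on the grid mat round the air cylinder and the clear plate, which stay where they are: the white nylon foot squarely in the square between those two, with the black star knob centred on top of it; the bushing upright in the square right behind the cylinder; and the white plunger lying crosswise (parallel to the mat's front edge) in the square right in front of the plate. Front is the side toward the robot; centre each part in its square and leave the three pipe fittings beside the mat alone.

Things in the scene. Friction and masses are not known exactly. Their poses are not given: they have to be found in the camera images.
- mat: Dark rubber mat, 250 x 250 x 3 mm, fixed on the table, with white lines that mark 3 x 3 squares of 80 mm. Origin: centre of its underside, under the middle of the centre square; its top is 3 mm higher. x points to its back (away from the robot, within 0.25 rad), y to its left, z up. Square centres lie at -80, 0 and +80 mm along x and y; the middle row is x = 0.
- cylinder: Compact air cylinder, light metal block 46 x 52 mm and 46 mm high with a short rod out of its -y side (74 mm over all); 0.28 kg, loose. It stands in the left or the right square of the mat's middle row (varies), axes parallel to the mat's. Origin: underside, at the square's centre, in the middle of its overall outline (body from y = -15 to +37 mm). Not to be moved.
- nest_plate: Clear acrylic plate (looks grey on the dark mat) with a round hole, 72 x 66 x 8 mm (x, y, z), loose, flat in the other end square of the middle row, axes parallel to the mat's. Origin: centre of its underside. Not to be moved.
- foot: White nylon block with two small holes in its top, 52 x 45 x 20 mm (x, y, z), flat on the table left of the mat at the start. Origin: centre of its underside, z up. About 0.05 kg.
- knob: Black star knob, standing: star head 32 mm across from z = 0 to 13 mm, round stem 16 mm across above it up to z = 26 mm (stem axis 1 mm off the origin toward +y). Origin: centre of its underside, z up. On the table left of the mat at the start. About 0.03 kg.
- bushing: Linear ball bushing, steel tube 21 mm across and 30 mm high, standing on its end on the table left of the mat at the start. Origin: centre of its underside, z up along the tube. About 0.055 kg.
- plunger: White plastic plunger, plain straight pin 52 mm long with a thin black ring, 10 x 52 x 10 mm (x, y, z), lying along its y axis on the table left of the mat at the start; it does not roll. Origin: centre of its underside. About 0.011 kg.
- tee: White push-in tee pipe fitting, 26 x 39 x 12 mm, lying on the table among the parts; origin: centre of its underside; loose bystander, to be left alone
- elbow: Black push-in elbow pipe fitting with a brass thread, 27 x 32 x 12 mm, lying among the parts; origin: centre of its underside; loose bystander, to be left alone
- union: Black straight union pipe fitting, 11 x 33 x 11 mm, lying along its y axis among the parts; origin: centre of its underside; loose bystander, to be left alone
Mind the look-alikes: they are no part of the job. Of the things shaped like the foot, the white one is meant. Several things look just like the knob: the one meant starts farthest from the robot's base.

How it is judged:
At the end, for the whole second after the job is handed in: Foot in the centre square, bushing upright behind the cylinder, plunger crosswise before the plate: each within 13 mm of its square's centre on each mat axis, foot and plunger within 0.2 rad; knob upright on the foot within 10 mm; cylinder and plate within 20 mm of theirs; at rest (x of foot in the frame of mat between -0.013 and 0.013 m and y of foot in the frame of mat between -0.013 and 0.013 m and z of foot in the frame of mat between 0.001 and 0.007 m and angle between each of foot, knob, bushing's own z axis and vertical below 0.12 rad and (angle between the x axis of foot and the x axis of mat, either way round below 0.2 rad or angle between the x axis of foot and the y axis of mat, either way round below 0.2 rad) and horizontal distance between knob and foot below 0.01 m and z of knob in the frame of foot between 0.016 and 0.025 m and z of bushing in the frame of mat between 0.001 and 0.007 m and z of plunger in the frame of mat between 0.001 and 0.007 m and angle between the y axis of plunger and the y axis of mat, either way round below 0.2 rad and ((x of cylinder in the frame of mat between -0.02 and 0.02 m and y of cylinder in the frame of mat between 0.06 and 0.1 m and x of nest_plate in the frame of mat between -0.02 and 0.02 m and y of nest_plate in the frame of mat between -0.1 and -0.06 m and x of bushing in the frame of mat between 0.067 and 0.093 m and y of bushing in the frame of mat between 0.067 and 0.093 m and x of plunger in the frame of mat between -0.093 and -0.067 m and y of plunger in the frame of mat between -0.093 and -0.067 m) or (x of cylinder in the frame of mat between -0.02 and 0.02 m and y of cylinder in the frame of mat between -0.1 and -0.06 m and x of nest_plate in the frame of mat between -0.02 and 0.02 m and y of nest_plate in the frame of mat between 0.06 and 0.1 m and x of bushing in the frame of mat between 0.067 and 0.093 m and y of bushing in the frame of mat between -0.093 and -0.067 m and x of plunger in the frame of mat between -0.093 and -0.067 m and y of plunger in the frame of mat between 0.067 and 0.093 m)) and linear speed of each of foot, knob, bushing, plunger below 0.02 m/s and angular speed of each of foot, knob, bushing, plunger below 0.2 rad/s); the robot touches nothing.
It fails at once if cylinder shifted by more than 15 mm (distance of cylinder from where it was at the start of the episode above 0.015 m).
It fails at once if nest plate shifted by more than 15 mm (distance of nest_plate from where it was at the start of the episode above 0.015 m).
It fails at once if tee shifted by more than 25 mm (distance of tee from where it was at the start of the episode above 0.025 m).
It fails at once if elbow shifted by more than 25 mm (distance of elbow from where it was at the start of the episode above 0.025 m).
It fails at once if union shifted by more than 25 mm (distance of union from where it was at the start of the episode above 0.025 m).
It also fails if it takes over 112 s, if anything falls off the work surface, if the arm or the gripper's body presses on something with over 40 N, if the wrist force passes 120 N, or if a joint passes its speed limit or range.

## Robot

A 7-joint arm with a two-finger parallel gripper is mounted at the origin on a cart in front of the work surface, level with it; the furniture and walls round the work are solid. World frame = base frame: x ahead of the robot, y to its left, z up, the work surface at z = 0. Lengths are in m, angles in rad, forces in N, time in s.
With the tool pointing down it reaches from about 0.4 to 0.875 m from the base axis. Payload 19.3 kg.
Tool frame: the origin (TCP) lies at the very end of the fingers, on their centre line; the grasp point (between the pads) lies 19 mm behind it; z points along the fingers, y is the line along which they close (so a half turn about z gives the same grasp; the last joint's range is limited). The gripper opens to 85 mm and grips with 20 to 120 N. Pads are 22 mm wide; open, the fingers measure 114 mm over their backs; the gripper's body (76 mm by 85 mm) begins 54 mm behind the grasp point. The pads swing forward as they close: fully open they stand 13 mm farther back than shut.
Start: joints at [-1.397, 0.521, -0.036, 1.599, 0.021, 1.021, -0.113], TCP at [0.151, 0.607, 0.231] pointing down, gripper open.
Joint ranges: [-2.91, 2.91], [-0.3, 2.13], [-1.5, 1.42], [0.17, 2.43], [-1.26, 4.41], [0.16, 1.93], [-2.52, 2.52]. Speed limits (rad/s): [1.89, 1.89, 2.39, 2.39, 3.01, 3.01, 3.01].

## Interface

Orientations are given as [roll, pitch, yaw] about the fixed x, y, z axes, in that order (R = Rz(yaw) Ry(pitch) Rx(roll)).
In Python, from workcell import monitor, optics, job_done gives the robot as it stands.
- The arm moves only by the shell command python3 -m handwheel 'ROWS' [FORCE]. ROWS is JSON, a list of rows, each an object of numbers: "dx", "dy", "dz": the shift along the tool's x, y, z in cm; "wx", "wy", "wz": the turn, a rotation vector about the tool's x, y, z in rad; "claw": the opening in per cent of the stroke, from 0 (shut) to 100 (fully open). A call has 1 to 8 rows; each row shifts and turns the commanded pose from where the row before left it, along the tool's axes as they then stand; what a row does not reach is not made up. A row lasts 1/8 s, in which the tool goes at most 62.5 mm and 10.7 degrees, less where a joint would pass 70% of its speed; a pose out of reach is approached as far as the arm can. A call with a gripper value outside its range is refused whole. The fingers move at their own pace and stop on an object; FORCE is the grip in N (left out, the last holds). Time passes only in rows, so rows that do not move let the fingers close. It gives the time, the measured TCP pose, the force, the opening and the grip force at its end, in the units of the state.
- monitor.observe(): the state, without advancing time (a new reading comes with each control period).
- optics.grab_frame(name): name is "scene" or "top"; returns a dict with "frame" (384x512x3 uint8, blue, green, red), "fovy" (degrees; the focal length in pixels is half the picture's height over the tangent of half this angle, whatever the lens; pixels are square), "cx", "cy" (the principal point, pixels), "k1" (the pictures are not rectified: a ray, as slopes to the right and down, at radius r is drawn at 1 + k1 r^2 times it, then the intrinsics apply), "R" (3x3) and "t" (3): a world point X has camera coordinates R X + t. Camera axes: x right, y down, z forward; pixel columns grow to the right and rows downward; lengths in m; the calibration is good to about 2 mm. A picture is of the moment at which its call begins. There is no depth.
- job_done(): hands the job in; it is judged then, once.
Trained networks look in the newest picture that a camera, given by its name, has taken for a name from the list of things; names that differ only in an ending like _2 or _b are one class to them, and where a whole thing is asked for, a point or a joint stands for the part that bears it (a point fixed in the world has none). Each returns a list of dicts, best first, with "p" (0 to 1); they miss things now and then, are a little off and sometimes report something else, mostly with a low value. They report only what shows in the picture. A call takes as long as a camera call. They do not tell look-alikes from the thing itself.
- optics.masks_of(name, camera): "region" (384x512 bool, what is visible of it) and "rect" ([left, top, width, height] in pixels, round what is visible of it).
The state is a dict: "clock": time; "qpos": joint angles; "qd": joint speeds; "joint_efforts": joint torques, N m; "position": TCP position; "tool_rot": TCP orientation; "force": force on the tool from outside, world axes, zero at the start; "moment": the same for the moment, N m; "grip_width": finger opening in m; "finger_force": force on a finger pad.
Only numpy, scipy, OpenCV 4.12 (cv2) and the standard library are available. Lean on these libraries where they do the work, as an engineer would, in place of code of your own. Each camera call takes 0.05 s, during which the arm holds its last target. There are 200 camera calls.

## Working session

There is one attempt and no reset: what is moved stays moved. The work goes in short steps, Python scripts to look and compute and a shell command to move; the robot and the scene stay as the last step left them, time stands still between calls to the robot, and variables do not carry over. Pictures are saved under pics/ and viewed, at most 14 in all, crops included, and the job is handed in when it is done.

```bash
ls; mkdir -p pics; python3 - <<'E'
from workcell import monitor, optics
import cv2
s=monitor.observe(); print({k:s[k] for k in('clock','position','tool_rot','grip_width')})
for n in('scene','top'):
    f=optics.grab_frame(n); cv2.imwrite(f'pics/{n}0.png',f['frame']); print(n,f['fovy'],f['cx'],f['cy'],f['k1'],f['R'],f['t'])
E
```

```text
pics
{'clock': 0.0, 'position': array([0.15078073, 0.60620873, 0.23075486]), 'tool_rot': array([-3.14050705e+00,  4.04589864e-05,  2.89779922e+00]), 'grip_width': 0.08523742180399817}
scene 51.2994302067104 251.2407384307022 188.40657877320817 -0.07891726814213 [[ 0.83841147 -0.54501906 -0.00452037]
 [-0.32526231 -0.49366679 -0.80653427]
 [ 0.437345    0.67767789 -0.59117005]] [-0.42896017  0.23683556  0.95370729]
top 45.2301796150206 266.73772400390686 195.5779059805026 0.05253103329048081 [[-0.01807594 -0.99981957 -0.00583888]
 [-0.99350169  0.01861745 -0.11228437]
 [ 0.11237281  0.00377129 -0.99365896]] [0.05597865 0.53350457 1.13740229]
```

View pics/top0.png

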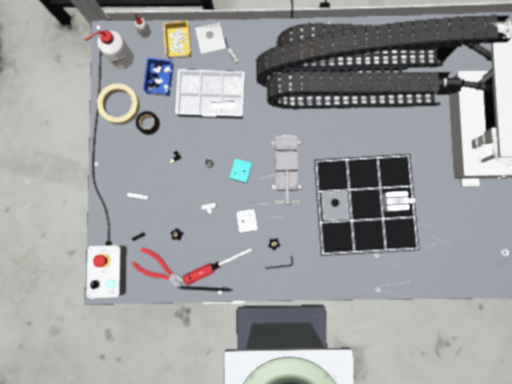

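View pics/scene0.png

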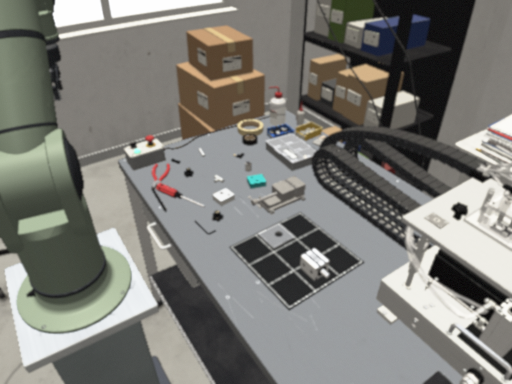

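```bash
cat > h.py <<'E'
import numpy as np, cv2
from scipy.optimize import minimize
from workcell import monitor, optics
def cam(n):
    f=optics.grab_frame(n); f['f']=192/np.tan(np.radians(f['fovy'])/2); return f
def proj(c,X):
    p=np.atleast_2d(X)@c['R'].T+c['t']; s=p[:,:2]/p[:,2:]
    s=s*(1+c['k1']*(s**2).sum(1,keepdims=True)); return s*c['f']+[c['cx'],c['cy']]
def unproj(c,px,z):
    d=(np.atleast_2d(px)-[c['cx'],c['cy']])/c['f']; s=d.copy()
    for _ in range(10): s=d/(1+c['k1']*(s**2).sum(1,keepdims=True))
    r=np.c_[s,np.ones(len(s))]@c['R']; o=-c['R'].T@c['t']
    return o+r*((z-o[2])/r[:,2])[:,None]
def box(a,b,h): return np.array([[i*a/2,j*b/2,k*h] for i in(-1,1) for j in(-1,1) for k in(0,1)])
def cyl(r,h,z0=0): return np.array([[r*np.cos(t),r*np.sin(t),z] for t in np.linspace(0,6.28,16,False) for z in(z0,h)])
M=dict(foot=box(.052,.045,.02),knob=np.r_[cyl(.0155,.013),cyl(.008,.026)+[0,.001,0]],bushing=cyl(.0105,.03),plunger=box(.01,.052,.01),
 nest_plate=box(.072,.066,.008),tee=box(.026,.039,.012),elbow=box(.027,.032,.012),union=box(.011,.033,.011),cylinder=box(.046,.074,.04))
def fit(c,reg,name,z=0):
    # match the silhouette's moments; yaw from min-area rectangle start
    def sil(q):
        C,S=np.cos(q[2]),np.sin(q[2]); P=M[name]@np.array([[C,-S,0],[S,C,0],[0,0,1]]).T+[q[0],q[1],z]
        im=np.zeros((384,512),np.uint8); h=cv2.convexHull(proj(c,P).astype(np.float32))
        k=np.round(h*16).astype(np.int32); cv2.fillPoly(im,[k],1,cv2.LINE_8,4); m=cv2.moments(h)
        return np.array([m['m10']/m['m00'],m['m01']/m['m00']]),np.array([m['mu20']-m['mu02'],2*m['mu11']])/m['m00']
    m=cv2.moments(reg.astype(np.uint8),True); mc=np.array([m['m10'],m['m01']])/m['m00']; mm=np.array([m['mu20']-m['mu02'],2*m['mu11']])/m['m00']
    p0=unproj(c,mc,z+.01)[0]; best=None
    for y in np.arange(0,3.14,.4):
        r=minimize(lambda q:(lambda a:((a[0]-mc)**2).sum()*10+((a[1]-mm)**2).sum())(sil(q)),[p0[0],p0[1],y],method='Nelder-Mead',options=dict(initial_simplex=[[p0[0],p0[1],y],[p0[0]+.01,p0[1],y],[p0[0],p0[1]+.01,y],[p0[0],p0[1],y+.3]]))
        if best is None or r.fun<best.fun: best=r
    return best.x,best.fun,mc
E
cat > m1.py <<'E'
from h import *
np.set_printoptions(precision=4,suppress=True)
c=cam('top'); im=c['frame']
for n in M:
    for d in optics.masks_of(n,'top')[:5]:
        x,f,mc=fit(c,d['region'],n,.003 if n in('nest_plate','cylinder') else 0)
        print(n,round(d['p'],2),d['rect'],d['region'].sum(),mc.round(1),x,'fun',round(f,2),'r',round(np.hypot(*x[:2]),3))
for d in optics.masks_of('mat','top')[:1]:
    h=cv2.convexHull(np.argwhere(d['region'])[:,::-1].astype(np.float32)); W=unproj(c,h[:,0],.003)
    r=cv2.minAreaRect(W[:,:2].astype(np.float32)); print('mat',d['p'],r)
crop=cv2.resize(im[140:260,120:290],None,fx=4.6,fy=4.6,interpolation=cv2.INTER_CUBIC); cv2.imwrite('pics/crop1.png',crop)
E
python3 m1.py
```

```text
foot 0.91 [235.9, 209.5, 22.9, 24.4] 363 [246.3 220.4] [0.4737 0.0995 0.1034] fun 0.08 r 0.484
foot 0.64 [230.7, 164.5, 18.7, 18.2] 309 [240.4 171. ] [ 0.602   0.1133 -0.0854] fun 41.72 r 0.613
knob 0.64 [172.1, 233.5, 9.3, 6.1] 97 [176.6 234.3] [0.4418 0.2783 1.4073] fun 1.69 r 0.522
knob 0.39 [270.0, 235.8, 10.6, 13.2] 97 [273.5 243.4] [0.4139 0.0313 2.8446] fun 0.11 r 0.415
plunger 0.49 [127.8, 191.0, 23.5, 5.3] 66 [137.2 195.7] [ 0.5433  0.3806 -0.1817] fun 46.38 r 0.663
nest_plate 0.71 [319.4, 191.0, 28.7, 28.7] 686 [334.5 206. ] [ 0.507  -0.1274  3.026 ] fun 3.47 r 0.523
tee 0.53 [202.2, 202.9, 15.8, 8.1] 84 [209.  206.9] [0.5107 0.1955 0.2987] fun 31.4 r 0.547
union 0.54 [134.5, 230.8, 13.1, 9.0] 50 [138.2 236.1] [0.4392 0.3763 3.6172] fun 8.51 r 0.578
cylinder 0.84 [386.9, 190.5, 28.3, 19.7] 463 [397.  200.5] [ 0.5175 -0.2809  3.103 ] fun 857.29 r 0.589
mat 0.76 ((0.5130202770233154, -0.20636732876300812), (0.25169241428375244, 0.2529182434082031), 2.461026906967163)
```

View pics/crop1.png

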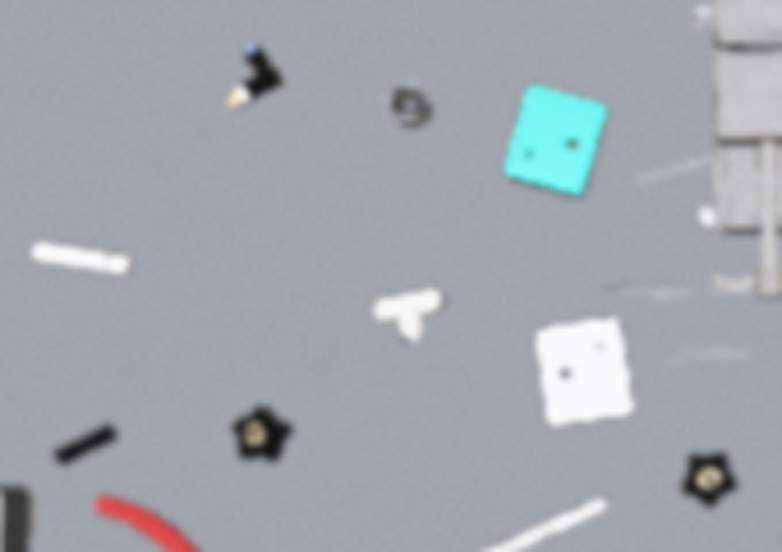

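```bash
cat >> h.py <<'E'
def go(x,y,z,yaw=None):
    s=monitor.observe(); p=s['position']; r=s['tool_rot']
    from scipy.spatial.transform import Rotation as Ro
    R=Ro.from_euler('xyz',r).as_matrix(); d=R.T@(np.array([x,y,z])-p)*100
    print('d cm',d.round(2),'wz',None if yaw is None else round((r[2]-yaw+np.pi/2)%np.pi-np.pi/2,3),'pos',p.round(4),'yaw',r[2].round(3),'w',round(s['grip_width'],4))
E
cat > m2.py <<'E'
from h import *
np.set_printoptions(precision=4,suppress=True)
c=cam('top')
g=cv2.cvtColor(c['frame'],cv2.COLOR_BGR2GRAY)
for n,(u,v),dark in(('bushing',(209,163),1),('knob',(176,234),1),('plunger',(137,196),0)):
    a=np.zeros((384,512),bool); s=14
    w=g[v-s:v+s,u-s:u+s].astype(int); med=np.median(w); a[v-s:v+s,u-s:u+s]=(abs(w-med)>25)
    k,l=cv2.connectedComponents(a.astype(np.uint8)); cnt=[(l==i).sum() for i in range(1,k)]; a=(l==1+np.argmax(cnt))
    print(n,a.sum(),fit(c,a,n))
c=cam('scene')
for n in ('foot','knob','bushing','plunger'):
    for d in optics.masks_of(n,'scene')[:4]: x,f,mc=fit(c,d['region'],n); print(n,round(d['p'],2),d['region'].sum(),mc.round(1),x,round(f,2))
go(.4737,.0995,.12,1.67)
E
python3 m2.py
```

```text
bushing 61 (array([0.6242, 0.1939, 0.1197]), np.float64(0.8314809012951273), array([208.9836, 162.7541]))
knob 129 (array([0.4421, 0.2788, 2.2749]), np.float64(0.15681021000301967), array([176.4729, 234.1705]))
plunger 91 (array([ 0.5435,  0.3807, -0.1754]), np.float64(8.532638661844912), array([137.1319, 195.5934]))
foot 0.82 265 [223.3 196.6] [0.4751 0.1001 2.4254] 2.02
foot 0.59 210 [256.4 180.9] [ 0.6053  0.114  -0.3703] 0.89
knob 0.51 62 [188.7 172.5] [0.4444 0.2797 2.3588] 0.99
knob 0.38 59 [217.2 216.2] [0.4148 0.0306 2.2816] 0.54
bushing 0.42 67 [248.6 166.1] [0.6276 0.1947 0.6063] 1.34
d cm [-43.57 -41.41  11.13] wz 1.228 pos [0.1509 0.6065 0.2313] yaw 2.898 w 0.0853
```

Candidates: the foot is white (247,220) versus teal (241,170), so I take the white one. The knob is at (176,234) or (274,243), and the first is farther from the base. The crop confirms both. Moving to the foot.

```bash
python3 -m handwheel '[{"dx":-3.1,"dy":-2.95},{"dx":-3.1,"dy":-2.95},{"dx":-3.1,"dy":-2.95},{"dx":-3.1,"dy":-2.95},{"dx":-3.1,"dy":-2.95},{"dx":-3.1,"dy":-2.95},{"dx":-3.1,"dy":-2.95}]' 40 >/dev/null
python3 -m handwheel '[{"dx":-3.1,"dy":-2.95},{"dx":-3.1,"dy":-2.95},{"dx":-3.1,"dy":-2.95},{"dx":-3.1,"dy":-2.95},{"dx":-3.1,"dy":-2.95},{"dx":-3.1,"dy":-2.95},{"dx":-3.1,"dy":-2.95}]' >/dev/null
python3 -m handwheel '[{"wz":0.154,"dz":1},{"wz":0.154,"dz":1},{"wz":0.154,"dz":1},{"wz":0.154,"dz":1},{"wz":0.154,"dz":1},{"wz":0.154,"dz":1},{"wz":0.154,"dz":1},{"wz":0.154,"dz":1}]'
python3 -c "
from h import *
go(.4743,.0998,.004,1.67)"
```

```text
d cm [-43.62 -41.36  22.73] wz 1.228 pos [0.1509 0.6065 0.2313] yaw 2.898 w 0.0853schema error: expected keys dx, dy, dz, wx, wy, wz, claw
schema error: expected keys dx, dy, dz, wx, wy, wz, claw
schema error: expected keys dx, dy, dz, wx, wy, wz, claw
```

```bash
python3 -m handwheel '[{"dx":-4.36,"dy":-4.14,"dz":0,"wx":0,"wy":0,"wz":0,"claw":100},{"dx":-4.36,"dy":-4.14,"dz":0,"wx":0,"wy":0,"wz":0,"claw":100},{"dx":-4.36,"dy":-4.14,"dz":0,"wx":0,"wy":0,"wz":0,"claw":100},{"dx":-4.36,"dy":-4.14,"dz":0,"wx":0,"wy":0,"wz":0,"claw":100},{"dx":-4.36,"dy":-4.14,"dz":0,"wx":0,"wy":0,"wz":0,"claw":100}]' 40
python3 -m handwheel '[{"dx":-4.36,"dy":-4.14,"dz":0,"wx":0,"wy":0,"wz":0,"claw":100},{"dx":-4.36,"dy":-4.14,"dz":0,"wx":0,"wy":0,"wz":0,"claw":100},{"dx":-4.36,"dy":-4.14,"dz":0,"wx":0,"wy":0,"wz":0,"claw":100},{"dx":-4.36,"dy":-4.14,"dz":0,"wx":0,"wy":0,"wz":0,"claw":100},{"dx":-4.36,"dy":-4.14,"dz":0,"wx":0,"wy":0,"wz":0,"claw":100}]'
python3 -m handwheel '[{"dx":0,"dy":0,"dz":1.3,"wx":0,"wy":0,"wz":0.176,"claw":100},{"dx":0,"dy":0,"dz":1.3,"wx":0,"wy":0,"wz":0.176,"claw":100},{"dx":0,"dy":0,"dz":1.3,"wx":0,"wy":0,"wz":0.176,"claw":100},{"dx":0,"dy":0,"dz":1.3,"wx":0,"wy":0,"wz":0.176,"claw":100},{"dx":0,"dy":0,"dz":1.3,"wx":0,"wy":0,"wz":0.176,"claw":100},{"dx":0,"dy":0,"dz":1.3,"wx":0,"wy":0,"wz":0.176,"claw":100},{"dx":0,"dy":0,"dz":1.3,"wx":0,"wy":0,"wz":0.176,"claw":100}]'
python3 -c "
from h import *
go(.4743,.0998,.004,1.67)"
```

```text
clock: 1.58
position: [0.3133, 0.3513, 0.2315]
tool_rot: [3.141, 0.0, 2.898]
force: [0.6, 1.5, 1.1]
grip_width: 0.0851
finger_force: 0.0
clock: 2.2
position: [0.475, 0.0978, 0.2316]
tool_rot: [3.141, 0.001, 2.898]
force: [0.9, 0.7, 0.5]
grip_width: 0.0855
finger_force: 0.0
clock: 3.08
position: [0.4742, 0.0996, 0.14]
tool_rot: [3.141, -0.0, 1.66]
force: [-0.3, 0.6, -1.5]
grip_width: 0.0855
finger_force: 0.0
d cm [2.00e-02 1.00e-02 1.36e+01] wz -0.01 pos [0.4742 0.0996 0.14  ] yaw 1.66 w 0.0855
```

```bash
python3 -m handwheel '[{"dx":0,"dy":0,"dz":3.4,"wx":0,"wy":0,"wz":0,"claw":100},{"dx":0,"dy":0,"dz":3.4,"wx":0,"wy":0,"wz":0,"claw":100},{"dx":0,"dy":0,"dz":3.4,"wx":0,"wy":0,"wz":0,"claw":100},{"dx":0,"dy":0,"dz":2,"wx":0,"wy":0,"wz":0,"claw":100},{"dx":0,"dy":0,"dz":1.4,"wx":0,"wy":0,"wz":0,"claw":100}]'
python3 -m handwheel '[{"dx":0,"dy":0,"dz":0,"wx":0,"wy":0,"wz":0,"claw":30},{"dx":0,"dy":0,"dz":0,"wx":0,"wy":0,"wz":0,"claw":30},{"dx":0,"dy":0,"dz":0,"wx":0,"wy":0,"wz":0,"claw":30},{"dx":0,"dy":0,"dz":0,"wx":0,"wy":0,"wz":0,"claw":30},{"dx":0,"dy":0,"dz":0,"wx":0,"wy":0,"wz":0,"claw":30},{"dx":0,"dy":0,"dz":0,"wx":0,"wy":0,"wz":0,"claw":30}]' 40
python3 -m handwheel '[{"dx":0,"dy":0,"dz":-2,"wx":0,"wy":0,"wz":0,"claw":30},{"dx":0,"dy":0,"dz":-5,"wx":0,"wy":0,"wz":0,"claw":30},{"dx":0,"dy":0,"dz":-5,"wx":0,"wy":0,"wz":0,"claw":30},{"dx":0,"dy":0,"dz":0,"wx":0,"wy":0,"wz":0,"claw":30}]'
python3 -c "
from h import *
go(.513,-.206,.008,1.614)"
```

```text
clock: 3.7
position: [0.474, 0.0994, 0.0035]
tool_rot: [-3.141, 0.0, 1.666]
force: [0.1, -0.0, 0.3]
grip_width: 0.0854
finger_force: 0.0
clock: 4.45
position: [0.4745, 0.0996, 0.0052]
tool_rot: [3.14, -0.0, 1.666]
force: [-2.3, -2.0, 8.3]
grip_width: 0.051
finger_force: 42.0
clock: 4.95
position: [0.4757, 0.1002, 0.1278]
tool_rot: [3.136, -0.002, 1.666]
force: [0.3, -0.7, -1.5]
grip_width: 0.051
finger_force: 42.0
d cm [-30.86   0.73  11.92] wz 0.052 pos [0.4757 0.1002 0.1278] yaw 1.666 w 0.051
```

```bash
python3 -m handwheel '[{"dx":-5.1,"dy":0.12,"dz":0,"wx":0,"wy":0,"wz":0.05,"claw":30},{"dx":-5.1,"dy":0.12,"dz":0,"wx":0,"wy":0,"wz":0,"claw":30},{"dx":-5.1,"dy":0.12,"dz":0,"wx":0,"wy":0,"wz":0,"claw":30},{"dx":-5.1,"dy":0.12,"dz":0,"wx":0,"wy":0,"wz":0,"claw":30},{"dx":-5.1,"dy":0.12,"dz":0,"wx":0,"wy":0,"wz":0,"claw":30},{"dx":-5.1,"dy":0.12,"dz":0,"wx":0,"wy":0,"wz":0,"claw":30},{"dx":0,"dy":0,"dz":3,"wx":0,"wy":0,"wz":0,"claw":30},{"dx":0,"dy":0,"dz":0,"wx":0,"wy":0,"wz":0,"claw":30}]'
cat > m3.py <<'E'
from h import *
go(.513,-.206,.008,1.614)
c=cam('top'); cv2.imwrite('pics/crop2.png',cv2.resize(c['frame'][140:270,280:450],None,fx=4.6,fy=4.6,interpolation=cv2.INTER_CUBIC))
E
python3 m3.py
```

```text
clock: 5.95
position: [0.4962, -0.2054, 0.0928]
tool_rot: [-3.138, -0.001, 1.615]
force: [-0.5, 0.3, -0.6]
grip_width: 0.0508
finger_force: 42.0
d cm [-0.15  1.7   8.47] wz 0.001 pos [ 0.4962 -0.2054  0.0928] yaw 1.615 w 0.0508
```

View pics/crop2.png

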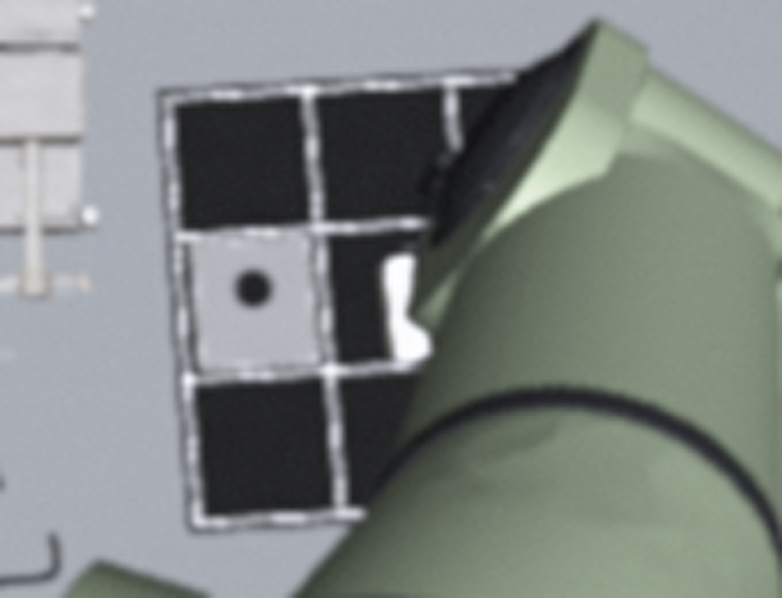

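The foot hangs over the centre square, at about (400,310) in the crop. I'll lower it, checking the mat centre by its line crossings first.

```bash
python3 - <<'E'
from h import *
c=cam('top')
P=np.array([[317,231],[332,368],[180,237],[190,380],[307,92],[342,514]])/4.6+[280,140]-.4
W=unproj(c,P,.003)[:,:2]; m=np.array([[.04,.04],[-.04,.04],[.04,.12],[-.04,.12],[.12,.04],[-.12,.04]])
y=.043; R=np.array([[np.cos(y),-np.sin(y)],[np.sin(y),np.cos(y)]])
print((W-m@R.T).round(4))
A,_=cv2.estimateAffinePartial2D(m,W); print(A)
go(.513,-.206,.008,1.614)
E
```

```text
[[ 0.5103 -0.2074]
 [ 0.513  -0.2094]
 [ 0.5118 -0.2103]
 [ 0.5111 -0.21  ]
 [ 0.5099 -0.2082]
 [ 0.512  -0.2082]]Traceback (most recent call last):
  File "<stdin>", line 7, in <module>
cv2.error: OpenCV(4.12.0) /io/opencv/modules/calib3d/src/ptsetreg.cpp:1108: error: (-215:Assertion failed) count >= 0 && to.checkVector(2) == count in function 'estimateAffinePartial2D'
```

```bash
python3 -m handwheel '[{"dx":-0.28,"dy":1.57,"dz":2,"wx":0,"wy":0,"wz":0,"claw":30},{"dx":0,"dy":0,"dz":3,"wx":0,"wy":0,"wz":0,"claw":30},{"dx":0,"dy":0,"dz":2,"wx":0,"wy":0,"wz":0,"claw":30},{"dx":0,"dy":0,"dz":0,"wx":0,"wy":0,"wz":0,"claw":30},{"dx":0,"dy":0,"dz":0,"wx":0,"wy":0,"wz":0,"claw":30}]'
python3 -c "
from h import *
go(.512,-.2075,.008,1.614)"
```

```text
clock: 6.68
position: [0.514, -0.2076, 0.0256]
tool_rot: [3.14, 0.0, 1.616]
force: [0.0, -0.3, -0.7]
grip_width: 0.0509
finger_force: 42.0
d cm [ 0.02 -0.21  1.76] wz 0.002 pos [ 0.514  -0.2076  0.0256] yaw 1.616 w 0.0509
```

```bash
python3 -m handwheel '[{"dx":0,"dy":-0.15,"dz":1,"wx":0,"wy":0,"wz":0,"claw":30},{"dx":0,"dy":0,"dz":0.5,"wx":0,"wy":0,"wz":0,"claw":30},{"dx":0,"dy":0,"dz":0.25,"wx":0,"wy":0,"wz":0,"claw":30},{"dx":0,"dy":0,"dz":0,"wx":0,"wy":0,"wz":0,"claw":30}]'
python3 -m handwheel '[{"dx":0,"dy":0,"dz":0,"wx":0,"wy":0,"wz":0,"claw":90},{"dx":0,"dy":0,"dz":0,"wx":0,"wy":0,"wz":0,"claw":90},{"dx":0,"dy":0,"dz":0,"wx":0,"wy":0,"wz":0,"claw":90},{"dx":0,"dy":0,"dz":0,"wx":0,"wy":0,"wz":0,"claw":90},{"dx":0,"dy":0,"dz":-2,"wx":0,"wy":0,"wz":0,"claw":90},{"dx":0,"dy":0,"dz":-4,"wx":0,"wy":0,"wz":0,"claw":90},{"dx":0,"dy":0,"dz":-5,"wx":0,"wy":0,"wz":0,"claw":90},{"dx":0,"dy":0,"dz":0,"wx":0,"wy":0,"wz":0,"claw":60}]'
python3 -c "
from h import *
go(.443,.279,.016,1.9)"
```

```text
clock: 7.18
position: [0.5118, -0.2079, 0.0075]
tool_rot: [3.141, -0.0, 1.616]
force: [-3.6, 3.2, 20.8]
grip_width: 0.0508
finger_force: 44.9
clock: 8.18
position: [0.5135, -0.2085, 0.1212]
tool_rot: [3.136, 0.002, 1.615]
force: [0.8, -0.7, -0.5]
grip_width: 0.0605
finger_force: 0.0
d cm [49.03 -4.93 10.41] wz -0.285 pos [ 0.5135 -0.2085  0.1212] yaw 1.615 w 0.0605
```

```bash
python3 -m handwheel '[{"dx":4.9,"dy":-0.49,"dz":0,"wx":0,"wy":0,"wz":0,"claw":45},{"dx":4.9,"dy":-0.49,"dz":0,"wx":0,"wy":0,"wz":0,"claw":45},{"dx":4.9,"dy":-0.49,"dz":0,"wx":0,"wy":0,"wz":0,"claw":45},{"dx":4.9,"dy":-0.49,"dz":0,"wx":0,"wy":0,"wz":0,"claw":45},{"dx":4.9,"dy":-0.49,"dz":0,"wx":0,"wy":0,"wz":0,"claw":45},{"dx":4.9,"dy":-0.49,"dz":0,"wx":0,"wy":0,"wz":0,"claw":45},{"dx":4.9,"dy":-0.49,"dz":0,"wx":0,"wy":0,"wz":0,"claw":45},{"dx":4.9,"dy":-0.49,"dz":0,"wx":0,"wy":0,"wz":0,"claw":45}]'
python3 -m handwheel '[{"dx":4.9,"dy":-0.49,"dz":0,"wx":0,"wy":0,"wz":0,"claw":45},{"dx":4.9,"dy":-0.49,"dz":0,"wx":0,"wy":0,"wz":0,"claw":45},{"dx":0,"dy":0,"dz":3,"wx":0,"wy":0,"wz":0,"claw":45},{"dx":0,"dy":0,"dz":3,"wx":0,"wy":0,"wz":0,"claw":45},{"dx":0,"dy":0,"dz":0,"wx":0,"wy":0,"wz":0,"claw":45}]'
python3 - <<'E'
from h import *
go(.443,.279,.016,1.615)
c=cam('top')
d=optics.masks_of('foot','top')
for e in d[:2]: print(fit(c,e['region'],'foot',.003))
E
```

```text
clock: 9.18
position: [0.4545, 0.1836, 0.1172]
tool_rot: [3.142, -0.0, 1.616]
force: [1.1, 0.4, -0.2]
grip_width: 0.0384
finger_force: 0.0
clock: 9.8
position: [0.4399, 0.2787, 0.0558]
tool_rot: [-3.139, 0.002, 1.616]
force: [-0.6, -0.6, 0.9]
grip_width: 0.0385
finger_force: 0.0
d cm [0.02 0.32 3.98] wz 0.001 pos [0.4399 0.2787 0.0558] yaw 1.616 w 0.0385
(array([0.60260615, 0.11339556, 2.63133459]), np.float64(0.8731881517742417), array([240.27089337, 170.54755043]))
```

```bash
python3 -m handwheel '[{"dx":0,"dy":0.3,"dz":1,"wx":0,"wy":0,"wz":0,"claw":45},{"dx":0,"dy":0,"dz":2,"wx":0,"wy":0,"wz":0,"claw":45},{"dx":0,"dy":0,"dz":0.95,"wx":0,"wy":0,"wz":0,"claw":45},{"dx":0,"dy":0,"dz":0,"wx":0,"wy":0,"wz":0,"claw":45}]'
python3 -m handwheel '[{"dx":0,"dy":0,"dz":0,"wx":0,"wy":0,"wz":0,"claw":10},{"dx":0,"dy":0,"dz":0,"wx":0,"wy":0,"wz":0,"claw":10},{"dx":0,"dy":0,"dz":0,"wx":0,"wy":0,"wz":0,"claw":10},{"dx":0,"dy":0,"dz":0,"wx":0,"wy":0,"wz":0,"claw":10},{"dx":0,"dy":0,"dz":0,"wx":0,"wy":0,"wz":0,"claw":10}]' 30
python3 -c "
from h import *
go(.443,.279,.016,1.615)"
```

```text
clock: 10.4
position: [0.4438, 0.2794, 0.0171]
tool_rot: [-3.141, 0.0, 1.615]
force: [0.2, -0.0, 0.4]
grip_width: 0.0386
finger_force: 0.0
clock: 11.02
position: [0.4442, 0.2798, 0.0179]
tool_rot: [3.141, -0.001, 1.616]
force: [-0.2, -2.3, 6.6]
grip_width: 0.0137
finger_force: 29.4
d cm [-0.07 -0.12  0.19] wz 0.001 pos [0.4442 0.2798 0.0179] yaw 1.616 w 0.0137
```

```bash
python3 -m handwheel '[{"dx":0,"dy":0,"dz":-1,"wx":0,"wy":0,"wz":0,"claw":10},{"dx":0,"dy":0,"dz":-3,"wx":0,"wy":0,"wz":0,"claw":10},{"dx":0,"dy":0,"dz":-5,"wx":0,"wy":0,"wz":0,"claw":10},{"dx":0,"dy":0,"dz":-3,"wx":0,"wy":0,"wz":0,"claw":10},{"dx":0,"dy":0,"dz":0,"wx":0,"wy":0,"wz":0,"claw":10}]'
python3 - <<'E'
from h import *
go(.512,-.2075,.06,1.614)
c=cam('scene'); cv2.imwrite('pics/s2.png',cv2.resize(c['frame'][90:310,120:390],None,fx=2.7,fy=2.7,interpolation=cv2.INTER_CUBIC))
E
```

```text
clock: 11.65
position: [0.4447, 0.2804, 0.1399]
tool_rot: [3.139, -0.003, 1.616]
force: [-0.5, -0.3, -0.7]
grip_width: 0.0129
finger_force: 29.4
d cm [-49.07   4.51   7.86] wz 0.002 pos [0.4447 0.2804 0.1399] yaw 1.616 w 0.0129
```

View pics/s2.png

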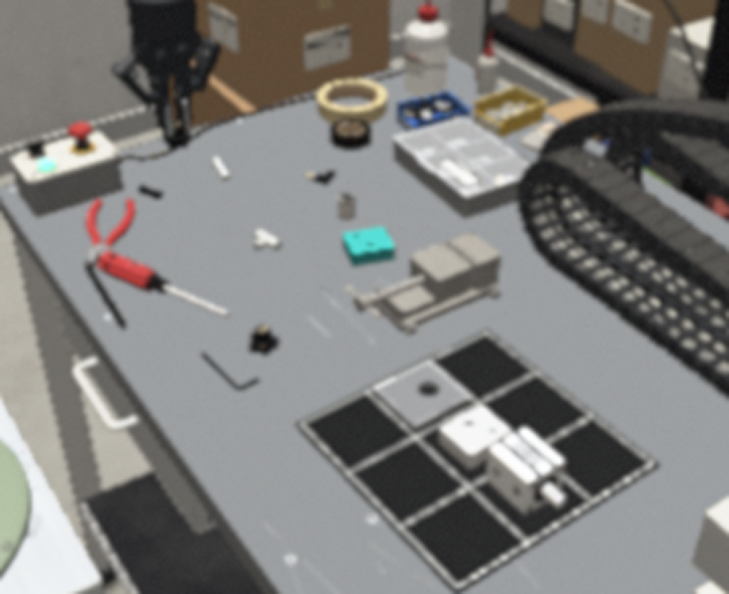

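The knob is held in the gripper at crop (178,135). The foot sits in the centre square at (475,437). I'll refit the foot position while the view is clear.

```bash
python3 - <<'E'
from h import *
for n in('scene','top'):
    c=cam(n)
    for k,z in(('foot',.003),('nest_plate',.003)):
        for e in optics.masks_of(k,n)[:3]: print(n,k,round(e['p'],2),e['region'].sum(),[np.round(v,4) for v in fit(c,e['region'],k,z)])
cv2.imwrite('pics/crop3.png',cv2.resize(c['frame'][140:270,280:450],None,fx=4.6,fy=4.6,interpolation=cv2.INTER_CUBIC))
E
```

```text
scene foot 0.8 387 [array([ 0.5126, -0.2062,  0.4226]), np.float64(2.9846), array([294.9509, 250.9974])]
scene foot 0.67 215 [array([0.6023, 0.1108, 2.8183]), np.float64(0.1546), array([256.1488, 180.9302])]
scene nest_plate 0.59 362 [array([ 0.5163, -0.2023,  3.8532]), np.float64(115.4407), array([295.1326, 251.3177])]
scene nest_plate 0.57 459 [array([ 0.5096, -0.1282,  3.235 ]), np.float64(0.034), array([276.2941, 236.0283])]
top foot 0.85 367 [array([ 0.6036,  0.1135, -0.4284]), np.float64(0.0423), array([240.2371, 170.1662])]
top foot 0.72 404 [array([ 0.5117, -0.2093,  3.4522]), np.float64(0.3476), array([366.9183, 203.2376])]
top nest_plate 0.58 700 [array([ 0.5083, -0.1273,  0.0758]), np.float64(0.0), array([334.4514, 205.4343])]
```

View pics/crop3.png

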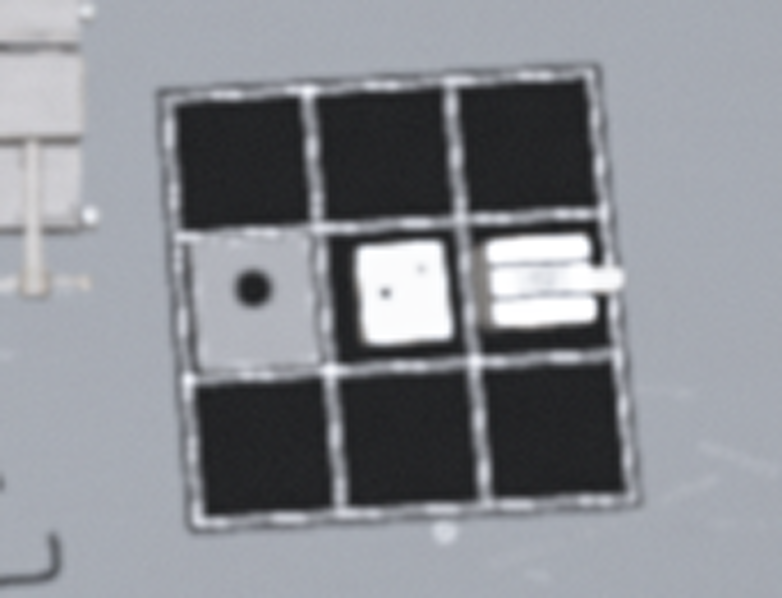

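```bash
python3 -m handwheel '[{"dx":-4.9,"dy":0.45,"dz":0,"wx":0,"wy":0,"wz":0,"claw":10},{"dx":-4.9,"dy":0.45,"dz":0,"wx":0,"wy":0,"wz":0,"claw":10},{"dx":-4.9,"dy":0.45,"dz":0,"wx":0,"wy":0,"wz":0,"claw":10},{"dx":-4.9,"dy":0.45,"dz":0,"wx":0,"wy":0,"wz":0,"claw":10},{"dx":-4.9,"dy":0.45,"dz":0,"wx":0,"wy":0,"wz":0,"claw":10},{"dx":-4.9,"dy":0.45,"dz":0,"wx":0,"wy":0,"wz":0,"claw":10},{"dx":-4.9,"dy":0.45,"dz":0,"wx":0,"wy":0,"wz":0,"claw":10},{"dx":-4.9,"dy":0.45,"dz":0,"wx":0,"wy":0,"wz":0,"claw":10}]'
python3 -m handwheel '[{"dx":-4.9,"dy":0.45,"dz":0,"wx":0,"wy":0,"wz":0,"claw":10},{"dx":-4.9,"dy":0.45,"dz":0,"wx":0,"wy":0,"wz":0,"claw":10},{"dx":0,"dy":0,"dz":4,"wx":0,"wy":0,"wz":0,"claw":10},{"dx":0,"dy":0,"dz":3.5,"wx":0,"wy":0,"wz":0,"claw":10},{"dx":0,"dy":0,"dz":0,"wx":0,"wy":0,"wz":0,"claw":10},{"dx":0,"dy":0,"dz":0,"wx":0,"wy":0,"wz":0,"claw":10}]'
python3 - <<'E'
from h import *
go(.512,-.2075,.041,1.614)
c=cam('scene'); cv2.imwrite('pics/s3.png',cv2.resize(c['frame'][190:310,220:370],None,fx=4.8,fy=4.8,interpolation=cv2.INTER_CUBIC))
E
```

```text
clock: 13.0
position: [0.4973, -0.112, 0.1369]
tool_rot: [-3.141, -0.0, 1.616]
force: [0.4, -0.4, 0.2]
grip_width: 0.0133
finger_force: 29.4
clock: 13.75
position: [0.5111, -0.2082, 0.0632]
tool_rot: [3.141, 0.0, 1.616]
force: [0.7, -0.5, 0.7]
grip_width: 0.0135
finger_force: 29.4
d cm [0.06 0.09 2.22] wz 0.002 pos [ 0.5111 -0.2082  0.0632] yaw 1.616 w 0.0135
```

View pics/s3.png

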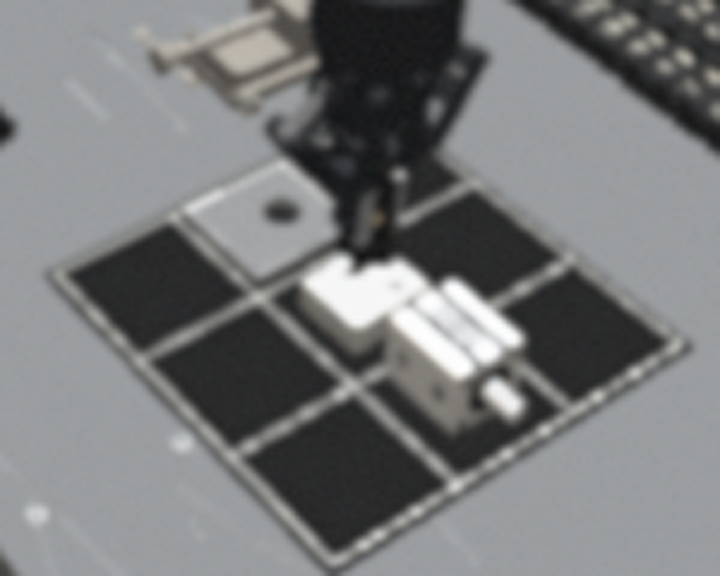

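The knob is held upright above the foot, at about (375,235). Lowering it gently.

```bash
python3 -m handwheel '[{"dx":0.06,"dy":0.05,"dz":1,"wx":0,"wy":0,"wz":0,"claw":10},{"dx":0,"dy":0,"dz":0.6,"wx":0,"wy":0,"wz":0,"claw":10},{"dx":0,"dy":0,"dz":0.3,"wx":0,"wy":0,"wz":0,"claw":10},{"dx":0,"dy":0,"dz":0.2,"wx":0,"wy":0,"wz":0,"claw":10},{"dx":0,"dy":0,"dz":0,"wx":0,"wy":0,"wz":0,"claw":10},{"dx":0,"dy":0,"dz":0,"wx":0,"wy":0,"wz":0,"claw":10}]'
```

```text
clock: 14.55
position: [0.5113, -0.2073, 0.0415]
tool_rot: [3.142, 0.0, 1.616]
force: [-1.3, 0.6, 3.7]
grip_width: 0.0135
finger_force: 29.9
```

```bash
python3 -m handwheel '[{"dx":0,"dy":0,"dz":0,"wx":0,"wy":0,"wz":0,"claw":25},{"dx":0,"dy":0,"dz":0,"wx":0,"wy":0,"wz":0,"claw":45},{"dx":0,"dy":0,"dz":0,"wx":0,"wy":0,"wz":0,"claw":45},{"dx":0,"dy":0,"dz":0,"wx":0,"wy":0,"wz":0,"claw":45},{"dx":0,"dy":0,"dz":-2,"wx":0,"wy":0,"wz":0,"claw":45},{"dx":0,"dy":0,"dz":-4,"wx":0,"wy":0,"wz":0,"claw":45},{"dx":0,"dy":0,"dz":-4,"wx":0,"wy":0,"wz":0,"claw":45},{"dx":0,"dy":0,"dz":0,"wx":0,"wy":0,"wz":0,"claw":45}]'
python3 -c "
from h import *
go(.6257,.1943,.14,1.614)"
```

```text
clock: 15.55
position: [0.5126, -0.2077, 0.1438]
tool_rot: [3.137, 0.001, 1.616]
force: [-0.9, -0.7, -0.5]
grip_width: 0.0383
finger_force: 0.0
d cm [39.65 13.11  0.39] wz 0.002 pos [ 0.5126 -0.2077  0.1438] yaw 1.616 w 0.0383
```

```bash
python3 -m handwheel '[{"dx":4.95,"dy":1.63,"dz":0,"wx":0,"wy":0,"wz":0,"claw":45},{"dx":4.95,"dy":1.63,"dz":0,"wx":0,"wy":0,"wz":0,"claw":45},{"dx":4.95,"dy":1.63,"dz":0,"wx":0,"wy":0,"wz":0,"claw":45},{"dx":4.95,"dy":1.63,"dz":0,"wx":0,"wy":0,"wz":0,"claw":45},{"dx":4.95,"dy":1.63,"dz":0,"wx":0,"wy":0,"wz":0,"claw":45},{"dx":4.95,"dy":1.63,"dz":0,"wx":0,"wy":0,"wz":0,"claw":45},{"dx":4.95,"dy":1.63,"dz":0,"wx":0,"wy":0,"wz":0,"claw":45},{"dx":4.95,"dy":1.63,"dz":0,"wx":0,"wy":0,"wz":0,"claw":45}]'
python3 -m handwheel '[{"dx":0,"dy":0,"dz":4,"wx":0,"wy":0,"wz":0,"claw":45},{"dx":0,"dy":0,"dz":3,"wx":0,"wy":0,"wz":0,"claw":45},{"dx":0,"dy":0,"dz":0,"wx":0,"wy":0,"wz":0,"claw":45},{"dx":0,"dy":0,"dz":0,"wx":0,"wy":0,"wz":0,"claw":45}]'
python3 - <<'E'
from h import *
go(.6257,.1943,.006,1.614)
c=cam('scene'); cv2.imwrite('pics/s4.png',cv2.resize(c['frame'][130:310,200:370],None,fx=3.3,fy=3.3,interpolation=cv2.INTER_CUBIC))
for k,z in(('foot',.003),('knob',.023)):
    for e in optics.masks_of(k,'scene')[:3]: print(k,round(e['p'],2),e['region'].sum(),[np.round(v,4) for v in fit(c,e['region'],k,z)])
E
```

```text
clock: 16.55
position: [0.6237, 0.1959, 0.1404]
tool_rot: [-3.141, 0.0, 1.616]
force: [1.2, -0.4, -0.0]
grip_width: 0.0383
finger_force: 0.0
clock: 17.05
position: [0.6243, 0.194, 0.0721]
tool_rot: [3.141, -0.0, 1.615]
force: [-0.3, 0.2, 0.9]
grip_width: 0.0381
finger_force: 0.0
d cm [0.02 0.14 6.61] wz 0.001 pos [0.6243 0.194  0.0721] yaw 1.615 w 0.0381
foot 0.75 213 [array([ 0.5067, -0.2127, -0.0356]), np.float64(197.3972), array([294.7559, 253.3991])]
foot 0.6 213 [array([0.6017, 0.112 , 2.0236]), np.float64(0.4074), array([255.7089, 180.7934])]
knob 0.67 87 [array([0.402 , 0.0059, 2.704 ]), np.float64(1.4506), array([217.092 , 216.3218])]
```

View pics/s4.png

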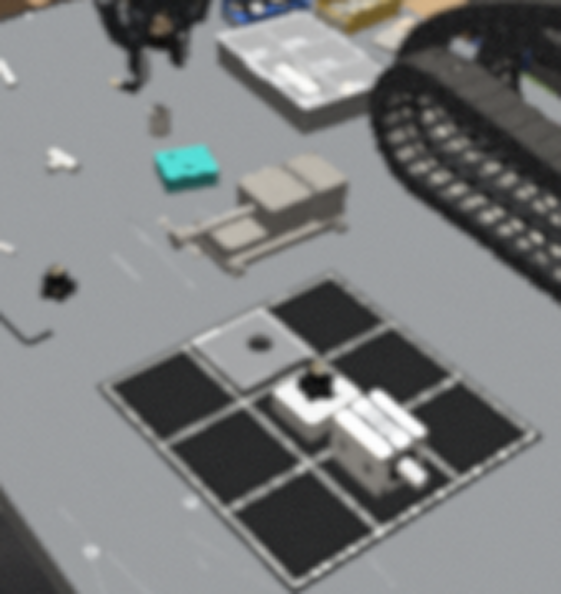

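The knob stands on the foot at (317,380). Descending onto the bushing.

```bash
python3 -m handwheel '[{"dx":0,"dy":0.12,"dz":2,"wx":0,"wy":0,"wz":0,"claw":45},{"dx":0,"dy":0,"dz":3,"wx":0,"wy":0,"wz":0,"claw":45},{"dx":0,"dy":0,"dz":1.5,"wx":0,"wy":0,"wz":0,"claw":45},{"dx":0,"dy":0,"dz":0,"wx":0,"wy":0,"wz":0,"claw":45}]'
python3 -m handwheel '[{"dx":0,"dy":0,"dz":0,"wx":0,"wy":0,"wz":0,"claw":10},{"dx":0,"dy":0,"dz":0,"wx":0,"wy":0,"wz":0,"claw":10},{"dx":0,"dy":0,"dz":0,"wx":0,"wy":0,"wz":0,"claw":10},{"dx":0,"dy":0,"dz":0,"wx":0,"wy":0,"wz":0,"claw":10},{"dx":0,"dy":0,"dz":0,"wx":0,"wy":0,"wz":0,"claw":10}]' 40
python3 -m handwheel '[{"dx":0,"dy":0,"dz":-1,"wx":0,"wy":0,"wz":0,"claw":10},{"dx":0,"dy":0,"dz":-4,"wx":0,"wy":0,"wz":0,"claw":10},{"dx":0,"dy":0,"dz":-5,"wx":0,"wy":0,"wz":0,"claw":10},{"dx":0,"dy":0,"dz":-3,"wx":0,"wy":0,"wz":0,"claw":10},{"dx":0,"dy":0,"dz":0,"wx":0,"wy":0,"wz":0,"claw":10}]'
python3 -c "
from h import *
go(.5954,-.284,.13,1.614)"
```

```text
clock: 17.7
position: [0.6244, 0.194, 0.0053]
tool_rot: [-3.14, 0.001, 1.616]
force: [0.2, -0.3, 1.6]
grip_width: 0.0381
finger_force: 0.0
clock: 18.32
position: [0.6256, 0.1945, 0.0072]
tool_rot: [3.14, -0.0, 1.616]
force: [0.2, -0.7, 8.3]
grip_width: 0.0194
finger_force: 39.4
clock: 18.95
position: [0.6261, 0.1947, 0.1393]
tool_rot: [3.138, -0.002, 1.616]
force: [-0.2, -0.1, -1.5]
grip_width: 0.0196
finger_force: 39.2
d cm [-47.68  -5.23   0.84] wz 0.002 pos [0.6261 0.1947 0.1393] yaw 1.616 w 0.0196
```

```bash
python3 -m handwheel '[{"dx":-4.77,"dy":-0.52,"dz":0,"wx":0,"wy":0,"wz":0,"claw":10},{"dx":-4.77,"dy":-0.52,"dz":0,"wx":0,"wy":0,"wz":0,"claw":10},{"dx":-4.77,"dy":-0.52,"dz":0,"wx":0,"wy":0,"wz":0,"claw":10},{"dx":-4.77,"dy":-0.52,"dz":0,"wx":0,"wy":0,"wz":0,"claw":10},{"dx":-4.77,"dy":-0.52,"dz":0,"wx":0,"wy":0,"wz":0,"claw":10},{"dx":-4.77,"dy":-0.52,"dz":0,"wx":0,"wy":0,"wz":0,"claw":10},{"dx":-4.77,"dy":-0.52,"dz":0,"wx":0,"wy":0,"wz":0,"claw":10},{"dx":-4.77,"dy":-0.52,"dz":0,"wx":0,"wy":0,"wz":0,"claw":10}]'
python3 -m handwheel '[{"dx":-4.77,"dy":-0.52,"dz":0,"wx":0,"wy":0,"wz":0,"claw":10},{"dx":-4.77,"dy":-0.52,"dz":0,"wx":0,"wy":0,"wz":0,"claw":10},{"dx":0,"dy":0,"dz":4,"wx":0,"wy":0,"wz":0,"claw":10},{"dx":0,"dy":0,"dz":4,"wx":0,"wy":0,"wz":0,"claw":10},{"dx":0,"dy":0,"dz":0,"wx":0,"wy":0,"wz":0,"claw":10},{"dx":0,"dy":0,"dz":0,"wx":0,"wy":0,"wz":0,"claw":10}]'
python3 -c "
from h import *
go(.5954,-.284,.01,1.614)"
```

```text
clock: 19.95
position: [0.6, -0.1901, 0.1358]
tool_rot: [-3.141, -0.0, 1.616]
force: [0.6, 0.3, -0.4]
grip_width: 0.0198
finger_force: 39.2
clock: 20.7
position: [0.5948, -0.2849, 0.0575]
tool_rot: [3.141, 0.001, 1.616]
force: [-1.0, 0.1, -0.1]
grip_width: 0.0195
finger_force: 39.2
d cm [0.09 0.06 4.75] wz 0.002 pos [ 0.5948 -0.2849  0.0575] yaw 1.616 w 0.0195
```

```bash
python3 -m handwheel '[{"dx":0.08,"dy":0.06,"dz":2.5,"wx":0,"wy":0,"wz":0,"claw":10},{"dx":0,"dy":0,"dz":1.5,"wx":0,"wy":0,"wz":0,"claw":10},{"dx":0,"dy":0,"dz":0.5,"wx":0,"wy":0,"wz":0,"claw":10},{"dx":0,"dy":0,"dz":0.2,"wx":0,"wy":0,"wz":0,"claw":10},{"dx":0,"dy":0,"dz":0,"wx":0,"wy":0,"wz":0,"claw":10},{"dx":0,"dy":0,"dz":0,"wx":0,"wy":0,"wz":0,"claw":10}]'
```

```text
clock: 21.45
position: [0.5954, -0.284, 0.0102]
tool_rot: [3.141, 0.0, 1.616]
force: [-1.3, 0.4, 7.0]
grip_width: 0.0195
finger_force: 39.7
```

Contact (7 N). Release, lift, and head for the plunger.

```bash
python3 -m handwheel '[{"dx":0,"dy":0,"dz":0,"wx":0,"wy":0,"wz":0,"claw":30},{"dx":0,"dy":0,"dz":0,"wx":0,"wy":0,"wz":0,"claw":45},{"dx":0,"dy":0,"dz":0,"wx":0,"wy":0,"wz":0,"claw":45},{"dx":0,"dy":0,"dz":0,"wx":0,"wy":0,"wz":0,"claw":45},{"dx":0,"dy":0,"dz":-3,"wx":0,"wy":0,"wz":0,"claw":45},{"dx":0,"dy":0,"dz":-5,"wx":0,"wy":0,"wz":0,"claw":45},{"dx":0,"dy":0,"dz":-5,"wx":0,"wy":0,"wz":0,"claw":45},{"dx":0,"dy":0,"dz":0,"wx":0,"wy":0,"wz":0,"claw":45}]'
python3 -c "
from h import *
go(.5435,.3807,.06,1.393)"
```

```text
clock: 22.45
position: [0.5966, -0.2847, 0.1433]
tool_rot: [3.136, 0.002, 1.616]
force: [0.1, -0.3, -0.8]
grip_width: 0.0387
finger_force: 0.0
d cm [66.73 -2.37  8.16] wz 0.223 pos [ 0.5966 -0.2847  0.1433] yaw 1.616 w 0.0387
```

```bash
python3 -m handwheel '[{"dx":4.77,"dy":-0.17,"dz":0,"wx":0,"wy":0,"wz":0,"claw":35},{"dx":4.77,"dy":-0.17,"dz":0,"wx":0,"wy":0,"wz":0,"claw":35},{"dx":4.77,"dy":-0.17,"dz":0,"wx":0,"wy":0,"wz":0,"claw":35},{"dx":4.77,"dy":-0.17,"dz":0,"wx":0,"wy":0,"wz":0,"claw":35},{"dx":4.77,"dy":-0.17,"dz":0,"wx":0,"wy":0,"wz":0,"claw":35},{"dx":4.77,"dy":-0.17,"dz":0,"wx":0,"wy":0,"wz":0,"claw":35},{"dx":4.77,"dy":-0.17,"dz":0,"wx":0,"wy":0,"wz":0,"claw":35}]'
python3 -m handwheel '[{"dx":4.77,"dy":-0.17,"dz":0,"wx":0,"wy":0,"wz":0,"claw":35},{"dx":4.77,"dy":-0.17,"dz":0,"wx":0,"wy":0,"wz":0,"claw":35},{"dx":4.77,"dy":-0.17,"dz":0,"wx":0,"wy":0,"wz":0,"claw":35},{"dx":4.77,"dy":-0.17,"dz":0,"wx":0,"wy":0,"wz":0,"claw":35},{"dx":4.77,"dy":-0.17,"dz":0,"wx":0,"wy":0,"wz":0,"claw":35},{"dx":4.77,"dy":-0.17,"dz":0,"wx":0,"wy":0,"wz":0,"claw":35},{"dx":4.77,"dy":-0.17,"dz":0,"wx":0,"wy":0,"wz":0,"claw":35}]'
python3 -m handwheel '[{"dx":0,"dy":0,"dz":3,"wx":0,"wy":0,"wz":0.11,"claw":35},{"dx":0,"dy":0,"dz":4,"wx":0,"wy":0,"wz":0.113,"claw":35},{"dx":0,"dy":0,"dz":0,"wx":0,"wy":0,"wz":0,"claw":35},{"dx":0,"dy":0,"dz":0,"wx":0,"wy":0,"wz":0,"claw":35}]'
python3 -c "
from h import *
go(.5435,.3807,.004,1.393)"
```

```text
clock: 23.32
position: [0.5676, 0.0508, 0.1388]
tool_rot: [-3.141, 0.0, 1.616]
force: [1.5, 0.9, 0.7]
grip_width: 0.0294
finger_force: 0.0
clock: 24.2
position: [0.5406, 0.3838, 0.1386]
tool_rot: [-3.141, 0.001, 1.616]
force: [1.1, -0.3, 0.7]
grip_width: 0.03
finger_force: 0.0
clock: 24.7
position: [0.5418, 0.3823, 0.0704]
tool_rot: [3.141, -0.0, 1.395]
force: [0.0, -0.3, 1.2]
grip_width: 0.0302
finger_force: 0.0
d cm [-0.13  0.19  6.64] wz 0.002 pos [0.5418 0.3823 0.0704] yaw 1.395 w 0.0302
```

```bash
python3 -m handwheel '[{"dx":-0.13,"dy":0.15,"dz":2,"wx":0,"wy":0,"wz":0,"claw":35},{"dx":0,"dy":0,"dz":3,"wx":0,"wy":0,"wz":0,"claw":35},{"dx":0,"dy":0,"dz":1.2,"wx":0,"wy":0,"wz":0,"claw":35},{"dx":0,"dy":0,"dz":0.4,"wx":0,"wy":0,"wz":0,"claw":35},{"dx":0,"dy":0,"dz":0,"wx":0,"wy":0,"wz":0,"claw":35}]'
python3 -m handwheel '[{"dx":0,"dy":0,"dz":0,"wx":0,"wy":0,"wz":0,"claw":2},{"dx":0,"dy":0,"dz":0,"wx":0,"wy":0,"wz":0,"claw":2},{"dx":0,"dy":0,"dz":0,"wx":0,"wy":0,"wz":0,"claw":2},{"dx":0,"dy":0,"dz":0,"wx":0,"wy":0,"wz":0,"claw":2},{"dx":0,"dy":0,"dz":0,"wx":0,"wy":0,"wz":0,"claw":2}]' 25
python3 -m handwheel '[{"dx":0,"dy":0,"dz":-1,"wx":0,"wy":0,"wz":0,"claw":2},{"dx":0,"dy":0,"dz":-4,"wx":0,"wy":0,"wz":0,"claw":2},{"dx":0,"dy":0,"dz":-5,"wx":0,"wy":0,"wz":0,"claw":2},{"dx":0,"dy":0,"dz":-3,"wx":0,"wy":0,"wz":0,"claw":2},{"dx":0,"dy":0,"dz":0,"wx":0,"wy":0,"wz":0,"claw":2}]'
python3 - <<'E'
from h import *
go(.4286,-.131,.13,1.614)
c=cam('scene'); cv2.imwrite('pics/s5.png',cv2.resize(c['frame'][90:310,120:390],None,fx=2.7,fy=2.7,interpolation=cv2.INTER_CUBIC))
E
```

```text
clock: 25.32
position: [0.5429, 0.3809, 0.0039]
tool_rot: [3.141, -0.001, 1.393]
force: [-0.1, 0.0, 0.8]
grip_width: 0.0301
finger_force: 0.0
clock: 25.95
position: [0.5429, 0.381, 0.0042]
tool_rot: [3.141, -0.001, 1.393]
force: [-0.6, -0.9, 8.0]
grip_width: 0.0084
finger_force: 27.4
clock: 26.58
position: [0.5435, 0.3815, 0.1364]
tool_rot: [3.139, -0.003, 1.393]
force: [-0.1, -0.2, 0.3]
grip_width: 0.0081
finger_force: 26.6
d cm [-52.47  -2.24   0.46] wz -0.221 pos [0.5435 0.3815 0.1364] yaw 1.393 w 0.0081
```

View pics/s5.png

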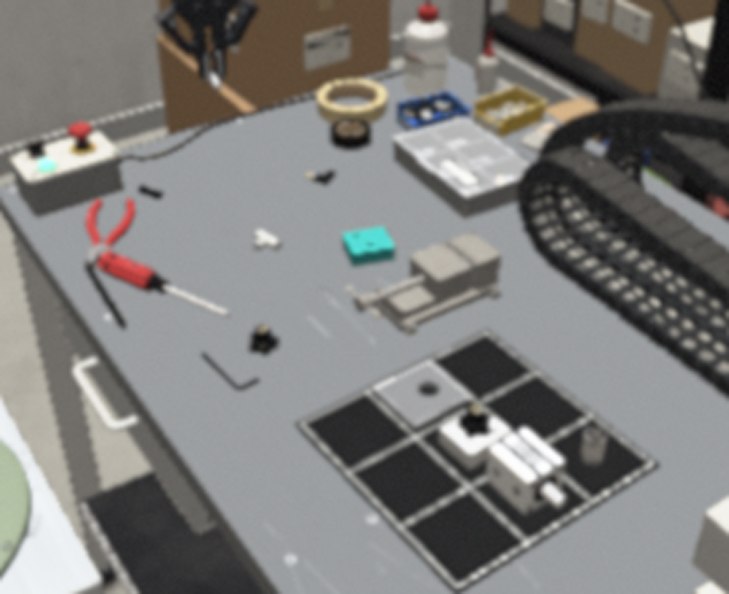

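The plunger is held, and the bushing stands upright at (594,445). I'll carry the plunger over.

```bash
python3 -m handwheel '[{"dx":-4.37,"dy":-0.187,"dz":0,"wx":0,"wy":0,"wz":0,"claw":2},{"dx":-4.37,"dy":-0.187,"dz":0,"wx":0,"wy":0,"wz":0,"claw":2},{"dx":-4.37,"dy":-0.187,"dz":0,"wx":0,"wy":0,"wz":0,"claw":2},{"dx":-4.37,"dy":-0.187,"dz":0,"wx":0,"wy":0,"wz":0,"claw":2},{"dx":-4.37,"dy":-0.187,"dz":0,"wx":0,"wy":0,"wz":0,"claw":2},{"dx":-4.37,"dy":-0.187,"dz":0,"wx":0,"wy":0,"wz":0,"claw":2}]'
python3 -m handwheel '[{"dx":-4.37,"dy":-0.187,"dz":0,"wx":0,"wy":0,"wz":0,"claw":2},{"dx":-4.37,"dy":-0.187,"dz":0,"wx":0,"wy":0,"wz":0,"claw":2},{"dx":-4.37,"dy":-0.187,"dz":0,"wx":0,"wy":0,"wz":0,"claw":2},{"dx":-4.37,"dy":-0.187,"dz":0,"wx":0,"wy":0,"wz":0,"claw":2},{"dx":-4.37,"dy":-0.187,"dz":0,"wx":0,"wy":0,"wz":0,"claw":2},{"dx":-4.37,"dy":-0.187,"dz":0,"wx":0,"wy":0,"wz":0,"claw":2}]'
python3 -m handwheel '[{"dx":0,"dy":0,"dz":4,"wx":0,"wy":0,"wz":-0.11,"claw":2},{"dx":0,"dy":0,"dz":4,"wx":0,"wy":0,"wz":-0.11,"claw":2},{"dx":0,"dy":0,"dz":0,"wx":0,"wy":0,"wz":0,"claw":2},{"dx":0,"dy":0,"dz":0,"wx":0,"wy":0,"wz":0,"claw":2}]'
python3 -c "
from h import *
go(.4286,-.131,.0075,1.614)"
```

```text
clock: 27.38
position: [0.4841, 0.1233, 0.1327]
tool_rot: [-3.141, 0.001, 1.393]
force: [0.7, -0.5, 0.2]
grip_width: 0.0083
finger_force: 26.6
clock: 28.12
position: [0.4266, -0.1325, 0.1328]
tool_rot: [-3.141, 0.0, 1.393]
force: [1.0, 0.1, 0.0]
grip_width: 0.0085
finger_force: 26.6
clock: 28.62
position: [0.4275, -0.1316, 0.0541]
tool_rot: [-3.141, 0.0, 1.61]
force: [0.8, -1.1, 0.5]
grip_width: 0.0086
finger_force: 26.6
d cm [0.06 0.11 4.66] wz -0.004 pos [ 0.4275 -0.1316  0.0541] yaw 1.61 w 0.0086
```

```bash
python3 -m handwheel '[{"dx":0.06,"dy":0.1,"dz":2.5,"wx":0,"wy":0,"wz":0,"claw":2},{"dx":0,"dy":0,"dz":1.4,"wx":0,"wy":0,"wz":0,"claw":2},{"dx":0,"dy":0,"dz":0.5,"wx":0,"wy":0,"wz":0,"claw":2},{"dx":0,"dy":0,"dz":0.2,"wx":0,"wy":0,"wz":0,"claw":2},{"dx":0,"dy":0,"dz":0,"wx":0,"wy":0,"wz":0,"claw":2},{"dx":0,"dy":0,"dz":0,"wx":0,"wy":0,"wz":0,"claw":2}]'
python3 -m handwheel '[{"dx":0,"dy":0,"dz":0,"wx":0,"wy":0,"wz":0,"claw":15},{"dx":0,"dy":0,"dz":0,"wx":0,"wy":0,"wz":0,"claw":30},{"dx":0,"dy":0,"dz":0,"wx":0,"wy":0,"wz":0,"claw":30},{"dx":0,"dy":0,"dz":0,"wx":0,"wy":0,"wz":0,"claw":30},{"dx":0,"dy":0,"dz":-3,"wx":0,"wy":0,"wz":0,"claw":30},{"dx":0,"dy":0,"dz":-5,"wx":0,"wy":0,"wz":0,"claw":30},{"dx":0,"dy":0,"dz":-5,"wx":0,"wy":0,"wz":0,"claw":30},{"dx":0,"dy":0,"dz":0,"wx":0,"wy":0,"wz":0,"claw":30}]'
python3 -m handwheel '[{"dx":5,"dy":0,"dz":0,"wx":0,"wy":0,"wz":0,"claw":30},{"dx":5,"dy":0,"dz":0,"wx":0,"wy":0,"wz":0,"claw":30},{"dx":5,"dy":0,"dz":0,"wx":0,"wy":0,"wz":0,"claw":30},{"dx":5,"dy":0,"dz":0,"wx":0,"wy":0,"wz":0,"claw":30},{"dx":5,"dy":0,"dz":0,"wx":0,"wy":0,"wz":0,"claw":30},{"dx":5,"dy":0,"dz":0,"wx":0,"wy":0,"wz":0,"claw":30},{"dx":5,"dy":0,"dz":0,"wx":0,"wy":0,"wz":0,"claw":30},{"dx":0,"dy":0,"dz":0,"wx":0,"wy":0,"wz":0,"claw":30}]'
python3 - <<'E'
from h import *
c=cam('top'); cv2.imwrite('pics/t6.png',cv2.resize(c['frame'][140:270,280:450],None,fx=4.6,fy=4.6,interpolation=cv2.INTER_CUBIC))
for k,z in(('foot',.003),('knob',.023),('plunger',.003),('bushing',.003)):
    for e in optics.masks_of(k,'top')[:3]: print(k,round(e['p'],2),e['region'].sum(),[np.round(v,4) for v in fit(c,e['region'],k,z)])
E
```

```text
clock: 29.38
position: [0.4287, -0.1308, 0.0077]
tool_rot: [3.141, 0.0, 1.613]
force: [0.4, -0.8, -0.5]
grip_width: 0.0085
finger_force: 26.6
clock: 30.38
position: [0.43, -0.1308, 0.14]
tool_rot: [3.137, 0.0, 1.613]
force: [-0.0, 0.4, -0.4]
grip_width: 0.0258
finger_force: 0.0
clock: 31.38
position: [0.413, 0.2223, 0.1363]
tool_rot: [-3.141, 0.0, 1.618]
force: [0.4, -0.7, -0.9]
grip_width: 0.0258
finger_force: 0.0
foot 0.77 363 [array([ 0.6033,  0.1118, -0.1834]), np.float64(2.3234), array([240.8705, 170.3058])]
foot 0.7 220 [array([ 0.5174, -0.2048,  2.799 ]), np.float64(23.8002), array([365.0591, 201.0636])]
knob 0.68 123 [array([ 0.5111, -0.2083,  2.3881]), np.float64(0.3702), array([367.8618, 202.9024])]
plunger 0.4 105 [array([ 0.4289, -0.1295,  0.0437]), np.float64(79.9403), array([336.5048, 236.4095])]
```

View pics/t6.png

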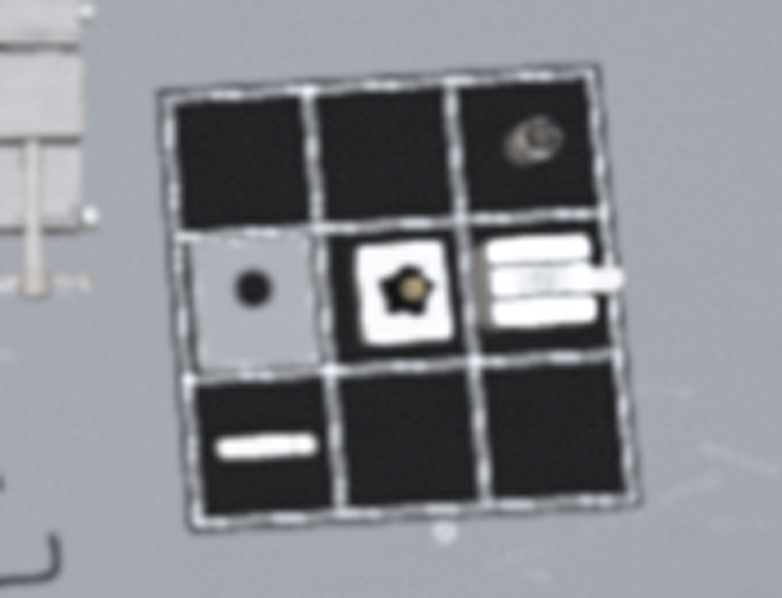

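The final picture shows every part centred in its square: plunger (267,445), foot with knob (405,292), bushing (532,142). The cylinder and plate are unmoved, so I'm handing in.

```bash
python3 -c "
from workcell import job_done
print(job_done())"
```

```text
the job is handed in; nothing more can be done
None
```

I handed the job in at about 31 s of the 112 s: the last picture shows the foot with the knob on top, the bushing and the plunger each centred in its square, with the cylinder and plate unmoved; no verdict was returned.

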